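Switch on the microscope lamp behind the splash guard

ROBOT

A 6-joint arm with a two-finger parallel gripper is mounted at the origin on the work surface. World frame = base frame: x ahead of the robot, y to its left, z up, the work surface at z = 0. Lengths are in m, angles in rad, forces in N, time in s.
With the tool pointing down it reaches from about 0.375 to 0.9 m from the base axis. Payload 3.1 kg.
Tool frame: the origin (TCP) lies midway between the tips of the shut fingers; the grasp point (between the pads) lies robot.grip_depth behind it (robot.grip_depth is the distance from the TCP to the grasp point, in m); z points along the fingers, y is the line along which they close (so a half turn about z gives the same grasp; the last joint's range is limited). The gripper opens to 87 mm and grips with 3 to 60 N. Pads are 19 mm wide; open, the fingers measure 117 mm over their backs; the gripper's body (75 mm by 190 mm) begins 51 mm behind the grasp point.
Start: joints at [0.98, 0.527, 1.433, -0, 1.181, -0.178], TCP at [0.251, 0.572, 0.223] pointing down, gripper open.
Joint ranges: [-3.08, 3.08], [-0.75, 2.2], [0.22, 2.44], [-1.43, 4.57], [0, 2.65], [-2.85, 2.85]. Speed limits (rad/s): [2.79, 2.79, 3.14, 3.14, 3.14, 3.14].

INTERFACE

Orientations are given as a unit quaternion [x, y, z, w].
In Python, from rig import robot gives the robot as it stands.
- The arm moves only by the shell command python3 nudge.py 'ROWS' [OPENING] [FORCE]. ROWS is a JSON list of rows, 1 to 20 of them, each of 4 numbers: dx, dy, dz in m, then a turn about the tool's z in rad; each row shifts and turns the commanded pose from where the row before left it, along the tool's axes as they then stand; what a row does not reach is not made up. A row lasts 1/12 s, in which the tool goes at most 0.0417 m and 0.125 rad, less where a joint would pass 70% of its speed; a pose out of reach is approached as far as the arm can. OPENING is the finger opening in m, set as the command begins (- or left out keeps the last). The fingers move at their own pace and stop on an object; FORCE is the grip in N (left out, the last holds). Time passes only in rows, so rows that do not move let the fingers close. It prints the time, the measured TCP pose, the force, the opening and the grip force at its end. Input that does not fit is refused with a message, and nothing moves.
- robot.get_obs(): the state, without advancing time (a new reading comes with each control period).
- robot.camera(name): name is "side" or "top"; returns a dict with "img" (480x640x3 uint8, red, green, blue), "fx", "fy", "cx", "cy" (pixels), "k1" (the pictures are not rectified: a ray, as slopes to the right and down, at radius r is drawn at 1 + k1 r^2 times it, then the intrinsics apply), "xyz" and "attitude" of the camera in the world. Camera axes: x right, y down, z forward; pixel columns grow to the right and rows downward; lengths in m; the calibration is good to about 2 mm. A picture is of the moment at which its call begins. There is no depth.
- robot.hand_in(): hands the job in; it is judged then, once.
The state is a dict: "time": time; "q": joint angles; "joint_velocities": joint speeds; "joint_torque": joint torques, N m; "position": TCP position; "tool_rot": TCP orientation; "ft_force": force on the tool from outside, world axes, zero at the start; "moment": the same for the moment, N m; "grip_width": finger opening in m; "grip_force": force on a finger pad.
Only numpy, scipy, OpenCV 4.12 (cv2) and the standard library are available. Lean on these libraries where they do the work, as an engineer would, in place of code of your own. Each camera call takes 0.05 s, during which the arm holds its last target. There are 200 camera calls.

TASK

Take the bent rod from its rest, reach over the white splash guard with it and push the lamp unit's flat-paddled switch lever all the way over from right to left (as seen from the robot), using only the rod on that unit. Leave the round warmer unit's ball-ended lever as it is and do not knock hard against the guard. Then lay the rod back in its rest the way it lay and let go.

Things in the scene. Friction and masses are not known exactly. Their poses are not given: they have to be found in the camera images.
- reach_rod: Loose bent rod, 0.14 kg. Black handle 150 long, 14 wide, 18 mm high (x -85 to +65 mm), then an 8 mm steel bar on the same axis, bent square down at x = 175 mm; the leg ends 120 mm below the handle axis. Origin: on the handle axis at the grip point, near the centre of mass; x to the bend, z up. At rest the axis is level, 145 mm above the bench. Grip across its width from above at the origin.
- reach_rod_tip (a point): Lower end of the rod's downward leg: (175, 0, -120) mm in the rod's frame; 25 mm above the bench while the rod is in its rest.
- rod_rest: Fixed white rest, base 150 x 90 x 10 mm. Origin: centre of its underside on the bench; x along the lying rod towards its bend, roughly away from the robot, z up. Forks 12 mm thick at x = -50 and +50 mm carry the handle at z = 136 mm; their prongs flare from a 20 mm slot to a 50 mm mouth at z = 160 mm. The rod's origin starts above the rest's origin, up to 8 mm off along x.
- guard: Fixed white upright sheet, 6 mm thick, 134 mm high with its top rail, 400 mm wide, with a wing 100 mm deep running back at each end. Origin: foot of the sheet's middle; x away from the robot, y left along the sheet, z up. Behind it the two units have their origins 75 mm behind the sheet, one 80 mm left and one 80 mm right of its middle (either way round), turned as the guard is.
- lamp_unit: Fixed grey lamp supply behind the guard: square finned box 110 x 110 mm, 50 mm high, 54 mm over the switch barrel in its middle. Origin: centre of its underside on the bench; x away from the robot, y left, z up. Its lever turns about an axis along x, 45 mm above the origin; it is 75 mm long from that axis, its outer 47 mm a flat black paddle 36 mm wide along x and 8 mm thick.
- lamp_switch (a joint): Lamp lever, rad, 0 to 1.2. 0: leaning 0.6 rad to the right (unit's -y), off; 0.6: upright; 1.2: leaning 0.6 rad left (+y), on, at its stop. Starts at 0 to 0.2. No spring: friction of 0.06 N m (about 1.5 N at the paddle) holds it where it is left.
- warmer_switch (a joint): Lever of the other unit, a round grey drum 110 mm across and 40 mm high. Same pivot height, swing and values as the lamp lever, but a thin round stalk with a 22 mm ball at its end. Starts at 0 to 0.2; to be left so.

How it is judged:
By the outcome, as a careful person would: the job done as asked, in the order asked, and still so for the second after the job is handed in, with the robot touching nothing.
It also fails if it takes over 56 s, if anything falls off the work surface, if the arm or the gripper's body presses on something with over 40 N, if the wrist force passes 120 N, or if a joint passes its speed limit or range.

## Working session

There is one attempt and no reset: what is moved stays moved. The work goes in short steps, Python scripts to look and compute and a shell command to move; the robot and the scene stay as the last step left them, time stands still between calls to the robot, and variables do not carry over. Pictures are saved under pics/ and viewed, at most 10 in all, crops included, and the job is handed in when it is done.

```bash
ls; mkdir -p pics
python3 - <<'E'
from rig import robot
import cv2
o=robot.get_obs();print(o['time'],o['position'],o['tool_rot'],robot.grip_depth)
for n in('side','top'):
    c=robot.camera(n);cv2.imwrite(f'pics/{n}0.png',c['img'][:,:,::-1]);print({k:v for k,v in c.items() if k!='img'})
E
```

```text
nudge.py
pics
rig.py
0.0 [0.25029224 0.5718855  0.22154582] [ 2.04936917e-01  9.78774565e-01 -1.02177020e-03 -4.09552884e-04] 0.0187
{'fx': 435.9931445179119, 'fy': 435.9931445179119, 'cx': 319.0044864094836, 'cy': 237.4237733850529, 'k1': -0.019709339948766214, 'xyz': array([0.25138371, 0.40996419, 0.62618675]), 'attitude': array([-0.33363883,  0.86782105, -0.3465317 ,  0.12444898])}
{'fx': 451.1412706980179, 'fy': 451.1412706980179, 'cx': 322.3049855699568, 'cy': 239.242075795102, 'k1': -0.11233820465219484, 'xyz': array([0.45254832, 0.04701203, 0.7581797 ]), 'attitude': array([ 0.71039951, -0.69751909,  0.07416609, -0.05743742])}
```

View pics/side0.png

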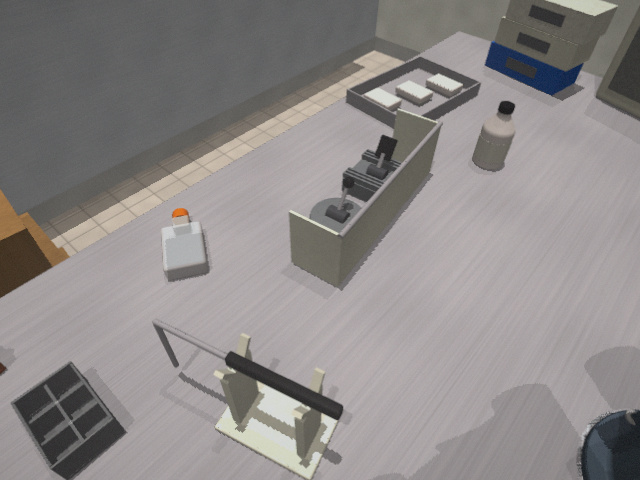

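View pics/top0.png

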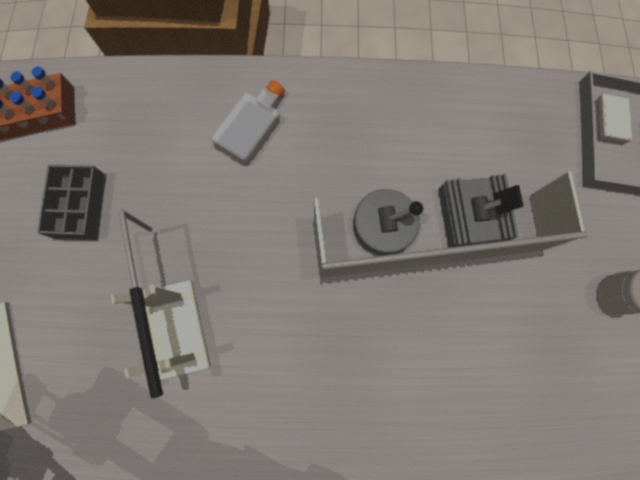

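The side view shows the rod with its bend at (156,321), tip at (176,366) and handle from (230,358) to (340,410). The guard's left front top corner is at (341,236), with the warmer nearer the camera and the lamp paddle at (386,148). In the top view, the bend is at (124,212), the handle end at (155,395) and the paddle at (511,199), so the lamp is on the right. Zooming in for precise pixels.

```bash
cat > h.py <<'E'
import numpy as np,cv2
from scipy.spatial.transform import Rotation as R
C={'side':dict(f=435.9931445,c=(319.0044864,237.4237734),k=-0.01970934,p=[0.25138371,0.40996419,0.62618675],q=[-0.33363883,0.86782105,-0.3465317,0.12444898]),
'top':dict(f=451.1412707,c=(322.30498557,239.2420758),k=-0.112338205,p=[0.45254832,0.04701203,0.7581797],q=[0.71039951,-0.69751909,0.07416609,-0.05743742])}
def cam(n):
    c=C[n];K=np.array([[c['f'],0,c['c'][0]],[0,c['f'],c['c'][1]],[0,0,1.]]);Rc=R.from_quat(c['q']).as_matrix().T
    return K,np.array([c['k'],0,0,0.]),Rc,-Rc@np.array(c['p'])
def proj(n,P):
    K,d,Rc,t=cam(n);return cv2.projectPoints(np.asarray(P,float).reshape(-1,3),cv2.Rodrigues(Rc)[0],t,K,d)[0][:,0]
def und(n,p):
    K,d,Rc,t=cam(n);return cv2.undistortPoints(np.array(p,float).reshape(-1,1,2),K,d)[:,0],np.c_[Rc,t]
def tri(s,t):
    a,Pa=und('side',s);b,Pb=und('top',t);X=cv2.triangulatePoints(Pa,Pb,a.T,b.T);return (X[:3]/X[3]).T
E
python3 - <<'E'
from h import *
nm='bend tip hfront hback gLf gLb gRf gRb paddle ball'.split()
X=tri([(156,321),(176,366),(230,358),(340,410),(341,236),(291,213),(441,122),(396,110),(386,148),(348,183)],
[(124,212),(153,231),(138,290),(155,395),(322,267),(317,200),(583,236),(574,176),(511,199),(416,208)])
for n,x in zip(nm,X):print(n,x.round(4))
s=cv2.imread('pics/side0.png');t=cv2.imread('pics/top0.png')
z=lambda im,x,y,w,h,k:cv2.resize(im[y:y+h,x:x+w],None,fx=k,fy=k,interpolation=cv2.INTER_CUBIC)
# mosaic 1: guard side(280..450,95..295) x4 =680x..., two files
a=z(s,285,105,160,185,3);b=z(t,100,200,110,205,2.7)
m=np.zeros((560,800,3),np.uint8);m[:a.shape[0],:a.shape[1]]=a;m[:b.shape[0],490:490+b.shape[1]]=b;cv2.imwrite('pics/m1.png',m)
a=z(s,150,310,200,165,2.5);b=z(t,310,170,280,105,2.8)
m=np.zeros((600,800,3),np.uint8);m[:294,:784]=b;m[296:296+165*2.5.__int__() if 0 else 600,:500]=a[:304];cv2.imwrite('pics/m2.png',m)
E
```

```text
bend [0.6036 0.317  0.1421]
tip [0.6028 0.3178 0.0195]
hfront [0.4937 0.2867 0.1416]
hback [0.3542 0.2497 0.1505]
gLf [0.5314 0.0329 0.1319]
gLb [0.631  0.0419 0.1233]
gRf [ 0.5831 -0.354   0.1372]
gRb [ 0.6881 -0.3573  0.1199]
paddle [ 0.653  -0.2692  0.0822]
ball [ 0.6298 -0.1101  0.096 ]
```

View pics/m1.png

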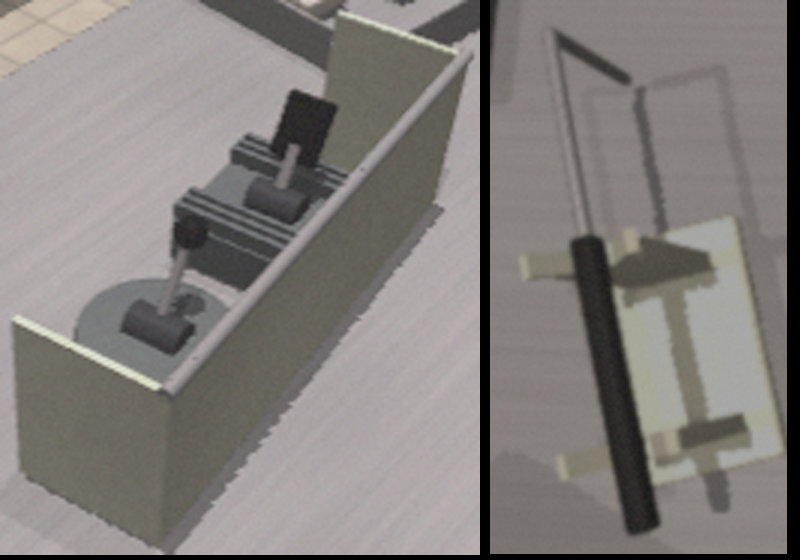

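View pics/m2.png

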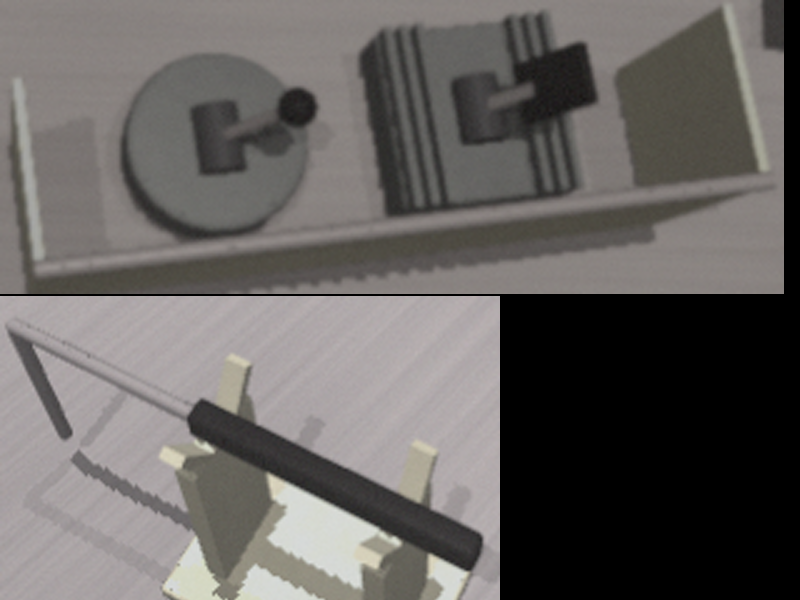

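The crops give the refined pixels. In the side view, the rail ends are at (340,235) and (441.5,122), the rod tip at (176.4,365.6) and the handle ends at (228.8,356.4) and (340,412.8). In the top view, the rail ends are at (323.5,265.5) and (585.6,235.6), and the rod tip is at (151.5,229.6).

```bash
cat > fit.py <<'E'
from h import *
from scipy.optimize import least_squares
def T(p,P):
    return R.from_euler('ZYX',[p[3],p[4],p[5]]).apply(np.asarray(P,float))+np.array(p[:3])
def fit(P,s,t,free,p0):
    P=np.array(P,float)
    ms=[i for i,v in enumerate(s) if v];mt=[i for i,v in enumerate(t) if v]
    def full(v): p=np.array(p0,float);p[free]=v;return p
    def res(v):
        Q=T(full(v),P)
        return np.r_[(proj('side',Q[ms])-np.array([s[i] for i in ms],float)).ravel(),(proj('top',Q[mt])-np.array([t[i] for i in mt],float)).ravel()]
    r=least_squares(res,np.array(p0,float)[free],loss='soft_l1');return full(r.x),res(r.x).reshape(-1,2).round(1).tolist()
E
python3 - <<'E'
from fit import *
# guard
P=[(-.003,.2,.131),(-.003,-.2,.131),(.1,.2,.125),(.1,-.2,.125),(-.003,.2,0),(.1,.2,0),(-.003,-.2,0)]
s=[(340,235.5),(441,123),None,None,(339.2,286.5),(292.2,261.5),(431.5,173.8)]
t=[(323.5,266),(585.6,235.6),None,None,None,None,None]
g,r=fit(P,s,t,[0,1,3],[.55,-.16,0,.1,0,0]);print('guard',g.round(4),r)
print('lamp org',T(g,[[.075,-.08,0],[.075,.08,0]]).round(4))
# rod
P=[(.175,0,0),(.175,0,-.12),(.065,0,0),(-.085,0,0)]
s=[(155.5,322.5),(176.4,365.6),(228.8,358),(340,411)]
t=[(122.5,212.5),(151,229.6),(135.9,289.5),(156,395)]
rod,r=fit(P,s,t,[0,1,2,3,4,5],[.43,.27,.145,.25,0,0]);print('rod',rod.round(4),r)
print('tri',tri(s,t).round(4))
print('paddle tri',tri([((X+.5)/3+284.5,(Y+.5)/3+104.5) for X,Y in[(290,90),(337,103),(320,168),(273,152)]],[((X+.5)/2.8+309.5,(Y+.5)/2.8+169.5) for X,Y in[(585,43),(598,100),(530,122),(515,55)]]).round(4))
# lamp angle from image: project lever end for candidates
for a in(0,.1,.2):
  th=.6-a; e=T(g,[[.075,-.08-.075*np.sin(th),.045+.075*np.cos(th)]]);print(a,e.round(3),proj('side',e),proj('top',e))
E
```

```text
guard [ 0.5612 -0.1659  0.      0.132   0.      0.    ] [[1.1, 0.4], [1.6, -0.7], [-1.9, -0.1], [-1.3, -0.4], [-1.4, -1.9], [-0.9, 0.7], [1.2, 0.1]]
lamp org [[ 0.6461 -0.2353  0.    ]
 [ 0.625  -0.0767  0.    ]]
rod [ 0.4347  0.2718  0.1436  0.2731  0.0077 -0.0016] [[0.3, -0.1], [0.9, 0.8], [-1.5, -0.6], [0.9, 1.4], [-0.4, -1.0], [0.0, -0.2], [-0.4, -3.0], [1.3, 0.7]]
tri [[0.6025 0.3189 0.1421]
 [0.6025 0.3186 0.0238]
 [0.4939 0.2885 0.1442]
 [0.354  0.2495 0.1475]]
paddle tri [[ 0.6697 -0.2717  0.1065]
 [ 0.6346 -0.2754  0.1104]
 [ 0.6296 -0.2539  0.0699]
 [ 0.6691 -0.2495  0.0668]]
0 [[ 0.652 -0.277  0.107]] [[390.73323423 136.91134755]] [[522.39484509 195.15897268]]
0.1 [[ 0.651 -0.271  0.111]] [[389.55690512 136.73302484]] [[519.69781179 194.84356136]]
0.2 [[ 0.65  -0.264  0.114]] [[388.24081254 136.90303543]] [[516.55796121 194.66616567]]
```

```bash
cat > to.py <<'E'
# target TCP x y z and wanted rod yaw (world heading of rod x); prints turn, then shift in tool axes after the turn
import sys,numpy as np
from rig import robot
from scipy.spatial.transform import Rotation as R
x,y,z,yaw=map(float,sys.argv[1:5]);o=robot.get_obs();M=R.from_quat(o['tool_rot'])
A=M.as_matrix();h=np.arctan2(A[1,1],A[0,1])
d=-((yaw+np.pi/2-h+np.pi/2)%np.pi-np.pi/2)
M2=M*R.from_rotvec([0,0,d])
print('t',o['time'],'pos',o['position'].round(4),'rodyaw',round(h-np.pi/2,4),'tilt',A[:2,2].round(4),'turn',round(d,4),'shift',(M2.inv().apply(np.array([x,y,z])-o['position'])).round(4),'f',o['ft_force'].round(1),'grip',o['grip_width'],'q',o['q'].round(2))
E
python3 to.py .4347 .2718 .2 .273
```

```text
t 0.1 pos [0.2503 0.572  0.2217] rodyaw -0.4128 tilt [-0.0011 -0.0016] turn -0.6858 shift [-0.0966 -0.3387  0.022 ] f [-0.3 -1.1 -0.7] grip 0.08686832064083612 q [ 0.98  0.53  1.43  0.    1.18 -0.18]
```

```bash
python3 nudge.py '[[0, 0, 0, -0.1143], [0, 0, 0, -0.1143], [0, 0, 0, -0.1143], [0, 0, 0, -0.1143], [0, 0, 0, -0.1143], [0, 0, 0, -0.1143], [-0.01, -0.034, 0, 0], [-0.01, -0.034, 0, 0], [-0.01, -0.034, 0, 0], [-0.01, -0.034, 0, 0], [-0.01, -0.034, 0, 0], [-0.01, -0.034, 0, 0], [-0.01, -0.034, 0, 0], [-0.01, -0.034, 0, 0], [-0.01, -0.034, 0, 0], [-0.0066, -0.0327, 0.02, 0], [0, 0, 0, 0], [0, 0, 0, 0]]' 0.05; python3 to.py .4347 .2718 .126 .273
```

```text
time: 1.6
position: [0.4349, 0.2706, 0.2014]
tool_rot: [-0.134, 0.991, -0.0, -0.002]
ft_force: [-0.6, 0.1, 1.1]
grip_width: 0.0504
grip_force: 0.0
t 1.6 pos [0.4349 0.2706 0.2014] rodyaw 0.2689 tilt [-0.0032 -0.0008] turn -0.0041 shift [-0.0004  0.0012  0.0754] f [-0.6  0.1  1.1] grip 0.05036834921834556 q [ 0.34  0.41  1.73  0.    1.   -1.5 ]
```

```bash
python3 nudge.py '[[0, 0.0012, 0.015, -0.004], [0, 0, 0.02, 0], [0, 0, 0.02, 0], [0, 0, 0.015, 0], [0, 0, 0.0054, 0], [0, 0, 0, 0]]'; python3 nudge.py '[[0, 0, 0, 0], [0, 0, 0, 0], [0, 0, 0, 0], [0, 0, 0, 0], [0, 0, 0, 0], [0, 0, 0, 0]]' 0 55; python3 to.py .4347 .2718 .126 .273
```

```text
time: 2.1
position: [0.4332, 0.2743, 0.1261]
tool_rot: [-0.139, 0.99, -0.0, -0.002]
ft_force: [0.1, 0.2, 0.0]
grip_width: 0.0504
grip_force: 0.0
time: 2.6
position: [0.435, 0.2736, 0.1276]
tool_rot: [-0.138, 0.99, 0.0, 0.0]
ft_force: [-0.5, 0.8, 0.1]
grip_width: 0.0182
grip_force: 0.0
t 2.6 pos [0.435  0.2736 0.1276] rodyaw 0.2769 tilt [0.0008 0.0003] turn 0.0039 shift [ 0.0007 -0.0017  0.0016] f [-0.5  0.8  0.1] grip 0.018164684117319096 q [ 0.34  0.52  1.8   0.    0.82 -1.5 ]
```

```bash
python3 nudge.py '[[0, 0, 0, 0], [0, 0, 0, 0], [0, 0, 0, 0], [0, 0, 0, 0]]'; python3 to.py .4347 .2718 .126 .273;  python3 nudge.py '[[0, 0, -0.01, 0], [0, 0, -0.02, 0], [0, 0, -0.035, 0], [0, 0, -0.035, 0], [0, 0, -0.035, 0], [0, 0, -0.025, 0], [0, 0, -0.01, 0], [0, 0, 0, 0], [0, 0, 0, 0]]'; python3 to.py .4825 -.333 .296 .132
python3 - <<'E'
from fit import *
from rig import robot
a=robot.camera('side')['img'][:,:,::-1];b=robot.camera('top')['img'][:,:,::-1]
cv2.imwrite('pics/lift.png',np.hstack([cv2.resize(a[150:],(400,206)),cv2.resize(b,(400,300))[:206]]))
cv2.imwrite('pics/lift2.png',np.vstack([a[180:480,40:440],b[100:400,40:440]]))
E
```

```text
time: 2.93
position: [0.4349, 0.2736, 0.1275]
tool_rot: [-0.138, 0.99, 0.0, 0.0]
ft_force: [-0.1, -0.4, 4.5]
grip_width: 0.0132
grip_force: 55.0
t 2.9333 pos [0.4349 0.2736 0.1275] rodyaw 0.2768 tilt [0.0004 0.0001] turn 0.0038 shift [ 0.0007 -0.0016  0.0015] f [-0.1 -0.4  4.5] grip 0.013217202215724151 q [ 0.34  0.52  1.8   0.    0.82 -1.5 ]
time: 3.68
position: [0.434, 0.2733, 0.2964]
tool_rot: [-0.138, 0.99, -0.0, -0.001]
ft_force: [-1.8, 0.3, -1.5]
grip_width: 0.0132
grip_force: 55.0
t 3.6833 pos [0.434  0.2733 0.2964] rodyaw 0.2771 tilt [-0.0012 -0.0005] turn 0.1451 shift [ 3.170e-02 -6.074e-01  6.000e-04] f [-1.8  0.3 -1.5] grip 0.013221168159625329 q [ 0.34  0.29  1.61 -0.    1.24 -1.5 ]
```

View pics/lift2.png

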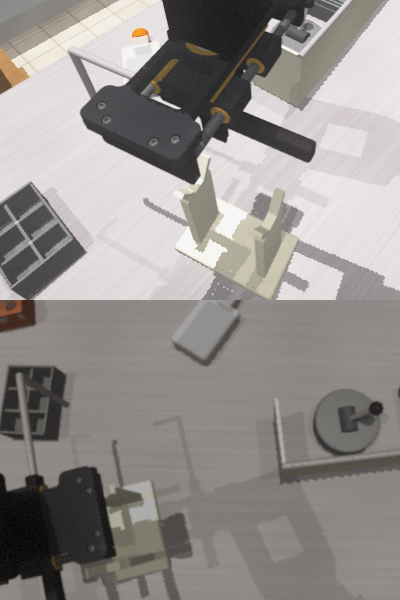

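The rod came up level with the gripper (grip width 13.2 mm). Crossing to above the slot right of the paddle.

```bash
python3 nudge.py '[[0, 0, 0, 0.07], [0, 0, 0, 0.075], [0.0015, -0.02, 0, 0], [0.002, -0.035, 0, 0], [0.002, -0.035, 0, 0], [0.002, -0.035, 0, 0], [0.002, -0.035, 0, 0], [0.002, -0.035, 0, 0], [0.002, -0.035, 0, 0], [0.002, -0.035, 0, 0], [0.002, -0.035, 0, 0], [0.002, -0.035, 0, 0], [0.002, -0.035, 0, 0], [0.002, -0.035, 0, 0], [0.002, -0.035, 0, 0], [0.002, -0.035, 0, 0], [0.002, -0.035, 0, 0], [0.002, -0.035, 0, 0], [0.001, -0.035, 0, 0], [0, -0.025, 0, 0]]'; python3 nudge.py '[[0, 0, 0, 0], [0, 0, 0, 0], [0, 0, 0, 0]]'; python3 to.py .4837 -.3305 .1825 .132
python3 - <<'E'
from fit import *
from rig import robot
a=robot.camera('side')['img'][:,:,::-1];b=robot.camera('top')['img'][:,:,::-1]
cv2.imwrite('pics/ov.png',np.vstack([cv2.resize(a[80:230,280:480],None,fx=2,fy=2),cv2.resize(b[130:280,420:620],None,fx=2,fy=2)]))
E
```

```text
time: 5.45
position: [0.4812, -0.3332, 0.2943]
tool_rot: [-0.065, 0.998, 0.001, -0.002]
ft_force: [0.2, -0.2, -0.9]
grip_width: 0.0134
grip_force: 55.0
time: 5.7
position: [0.4811, -0.3292, 0.2949]
tool_rot: [-0.066, 0.998, 0.002, -0.002]
ft_force: [-0.1, -0.4, -0.4]
grip_width: 0.0138
grip_force: 55.0
t 5.7 pos [ 0.4811 -0.3292  0.2949] rodyaw 0.1317 tilt [-0.0034  0.0041] turn -0.0003 shift [-0.0027 -0.0022  0.1124] f [-0.1 -0.4 -0.4] grip 0.013833651259716232 q [-0.79  0.4   1.45  0.    1.3  -2.49]
```

View pics/ov.png

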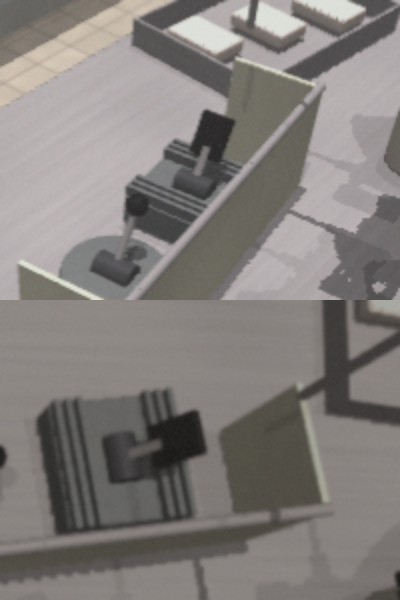

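Run:
```python
from fit import *
from rig import robot
P=[[.1735,0,.0175],[.1735,0,-.1025]]
Q=T([.4811,-.3292,.2949,.122,0,0],P);print(Q,proj('side',Q),proj('top',Q))
a=robot.camera('side')['img'][:,:,::-1];b=robot.camera('top')['img'][:,:,::-1]
cv2.imwrite('pics/ov2.png',np.vstack([cv2.resize(a[0:150,330:530],None,fx=2,fy=2),cv2.resize(b[80:280,500:640],None,fx=1.5,fy=1.5).copy()[:, :210].repeat(1,0) if 0 else cv2.copyMakeBorder(cv2.resize(b[80:280,500:640],None,fx=1.5,fy=1.5),0,0,0,190,0)]))
```

```text
[[ 0.65331041 -0.30808547  0.3124    ]
 [ 0.65331041 -0.30808547  0.1924    ]] [[415.07837713  32.44130118]
 [404.69720793  93.76746819]] [[625.76382121 145.1737786 ]
 [570.40900039 177.67979052]]
```

View pics/ov2.png

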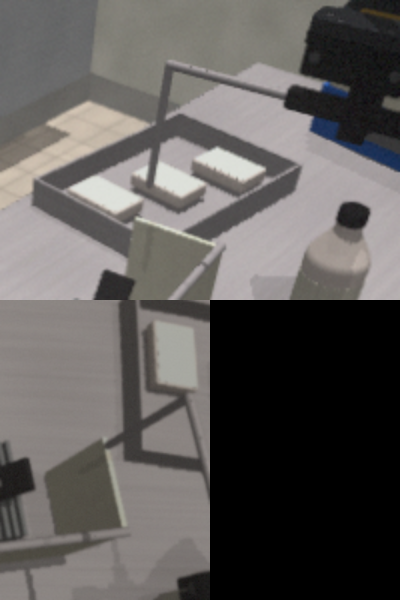

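The bend projects at side (414,33) and the tip at (406,93), with the tip at top (570,177). All match the prediction, so the tip is over the gap between paddle and wing. Descending.

```bash
python3 nudge.py '[[-0.0027, -0.002, 0.015, 0], [0, 0, 0.025, 0], [0, 0, 0.025, 0], [0, 0, 0.025, 0], [0, 0, 0.017, 0], [0, 0, 0.006, 0], [0, 0, 0, 0], [0, 0, 0, 0]]';  python3 to.py .4837 -.3305 .1825 .132
python3 - <<'E'
import numpy as np
g=np.array([.5612,-.1659]);c,s=np.cos(.132),np.sin(.132)
for v in(-.155,-.12,-.08,-.062,-.055):
    t=g+[c*.075-s*v,s*.075+c*v];print(v,t,t-.1735*np.array([np.cos(.122),np.sin(.122)]))
E
```

```text
time: 6.57
position: [0.4856, -0.3321, 0.1849]
tool_rot: [-0.066, 0.998, -0.0, 0.0]
ft_force: [0.6, -0.5, -0.8]
grip_width: 0.0137
grip_force: 55.0
t 6.5667 pos [ 0.4856 -0.3321  0.1849] rodyaw 0.1327 tilt [ 0.0008 -0.0008] turn 0.0007 shift [0.0017 0.0018 0.0024] f [ 0.6 -0.5 -0.8] grip 0.013726682148011834 q [-0.79  0.52  1.57 -0.    1.05 -2.49]
-0.155 [ 0.65594818 -0.30968032] [ 0.48373777 -0.33079485]
-0.12 [ 0.65134159 -0.2749848 ] [ 0.47913118 -0.29609933]
-0.08 [ 0.64607691 -0.23533278] [ 0.47386649 -0.25644731]
-0.062 [ 0.6437078  -0.21748936] [ 0.47149739 -0.2386039 ]
-0.055 [ 0.64278648 -0.21055026] [ 0.47057607 -0.23166479]
```

```bash
python3 nudge.py '[[0, 0.006, 0.001, 0], [0, 0.008, 0.001, 0], [0, 0.008, 0, 0], [0, 0.008, 0, 0], [0, 0.006, 0, 0], [0, 0.006, 0, 0], [0, 0.006, 0, 0], [0, 0.006, 0, 0], [0, 0.006, 0, 0], [0, 0.006, 0, 0], [0, 0.006, 0, 0], [0, 0.005, 0, 0], [0, 0.005, 0, 0]]';  python3 to.py .4715 -.2386 .1835 .132; python3 nudge.py '[[0, 0.003, 0, 0], [0, 0.003, 0, 0], [0, 0.003, 0, 0], [0, 0, 0, 0]]';python3 to.py .4715 -.2386 .1835 .132
```

```text
time: 7.65
position: [0.4743, -0.2507, 0.1822]
tool_rot: [-0.066, 0.998, -0.0, 0.0]
ft_force: [0.1, -2.1, -0.9]
grip_width: 0.013
grip_force: 55.2
t 7.65 pos [ 0.4743 -0.2507  0.1822] rodyaw 0.1319 tilt [ 0.0004 -0.0009] turn -0.0001 shift [ 0.0012  0.0124 -0.0013] f [ 0.1 -2.1 -0.9] grip 0.013000842534514698 q [-0.69  0.46  1.7  -0.    0.98 -2.4 ]
time: 7.98
position: [0.4727, -0.241, 0.182]
tool_rot: [-0.066, 0.998, 0.001, -0.0]
ft_force: [-0.7, -0.0, 0.2]
grip_width: 0.0131
grip_force: 55.0
t 7.9833 pos [ 0.4727 -0.241   0.182 ] rodyaw 0.1326 tilt [-0.001  0.001] turn 0.0006 shift [ 0.0009  0.0026 -0.0015] f [-0.7 -0.   0.2] grip 0.013092091528410428 q [-0.68  0.46  1.71  0.    0.98 -2.39]
```

Keep pushing gently until the force rises at the stop.

```bash
for i in 1 ; do python3 nudge.py '[[0, 0.0015, 0, 0], [0, 0.0015, 0, 0], [0, 0, 0, 0]]' | grep -E 'pos|ft_'; python3 nudge.py '[[0, 0.0015, 0, 0], [0, 0.0015, 0, 0], [0, 0, 0, 0]]'| grep -E 'pos|ft_'; done
python3 - <<'E'
from fit import *
from rig import robot
a=robot.camera('side')['img'][:,:,::-1];b=robot.camera('top')['img'][:,:,::-1]
cv2.imwrite('pics/push.png',np.vstack([cv2.resize(a[80:230,300:460],None,fx=2,fy=2),cv2.resize(b[150:260,430:590],None,fx=2,fy=2)]))
g=[.5612,-.1659,0,.132,0,0]
for th in(.4,.5,.6):
  e=T(g,[[.075,-.08+.075*np.sin(th),.045+.075*np.cos(th)]]);print(th,((proj('side',e)-[300,80])*2).round(),((proj('top',e)-[430,150])*2+[0,300]).round())
E
```

```text
position: [0.4726, -0.2386, 0.1821]
ft_force: [-0.0, -1.4, -0.2]
position: [0.4721, -0.2358, 0.1822]
ft_force: [-0.7, -1.9, 0.4]
0.4 [[149. 141.]] [[101. 397.]]
0.5 [[145. 147.]] [[ 91. 399.]]
0.6 [[142. 153.]] [[ 82. 401.]]
```

View pics/push.png

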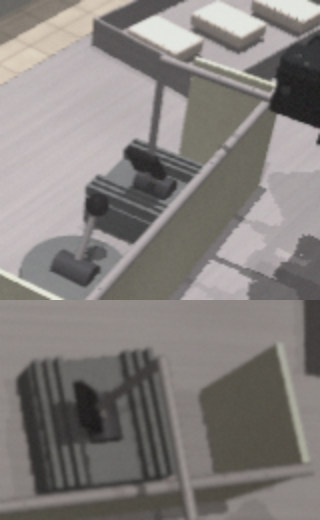

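The lever now leans left. Its end edge is near top-crop x≈85, close to the stop at about 82. Still no hard force, so pushing on in small steps.

```bash
for i in 1 ; do python3 nudge.py '[[0, 0.0015, 0, 0], [0, 0.0005, 0, 0], [0, 0, 0, 0]]' | grep -E 'pos|ft_'; python3 nudge.py '[[0, 0.0015, 0, 0], [0, 0.0005, 0, 0], [0, 0, 0, 0]]'| grep -E 'pos|ft_';  python3 nudge.py '[[0, 0.001, 0, 0], [0, 0.001, 0, 0], [0, 0, 0, 0]]'| grep -E 'pos|ft_'; done
```

```text
position: [0.4722, -0.2342, 0.1823]
ft_force: [-1.0, -2.9, -0.8]
position: [0.4721, -0.2324, 0.1823]
ft_force: [-1.5, -3.5, 0.1]
position: [0.4718, -0.2304, 0.1823]
ft_force: [-1.0, -4.1, -0.5]
```

```bash
python3 nudge.py '[[0, 0.001, 0, 0], [0, 0.001, 0, 0], [0, 0, 0, 0]]' | grep -E 'pos|ft_'; python3 nudge.py '[[0, 0.001, 0, 0], [0, 0.001, 0, 0], [0, 0, 0, 0]]'| grep -E 'pos|ft_'
python3 - <<'E'
from fit import *
from rig import robot
b=robot.camera('top')['img'][:,:,::-1];b0=robot.camera('side')['img'][:,:,::-1]
m=np.vstack([cv2.resize(b[175:235,440:540],None,fx=6,fy=6,interpolation=2)[:300],cv2.resize(b0[135:185,350:450],None,fx=6,fy=6,interpolation=2)[:300]])
g=[.5612,-.1659,0,.132,0,0]
for th,col in((.5,(0,0,255)),(.6,(0,255,0))):
  for r in(.075,.028):
    e=T(g,[[.075+dx,-.08+r*np.sin(th),.045+r*np.cos(th)] for dx in(-.018,.018)])
    for (x,y),(u,v) in zip(proj('top',e),proj('side',e)):
      cv2.circle(m,(int((x-440+.5)*6),int((y-175+.5)*6)),2,col,-1);cv2.circle(m,(int((u-350+.5)*6),int((v-135+.5)*6)+300),2,col,-1)
cv2.imwrite('pics/push2.png',m)
E
```

```text
position: [0.4716, -0.2284, 0.1823]
ft_force: [-0.2, -5.1, -0.4]
position: [0.4715, -0.2266, 0.1824]
ft_force: [-0.6, -4.9, 0.5]
```

View pics/push2.png

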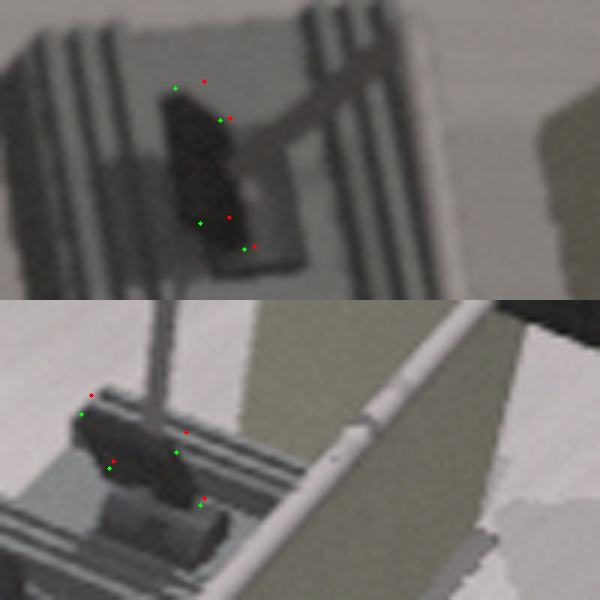

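The lever sits on the 1.2 rad (green) outline in both views, so it is at its stop. Backing off, lifting and going back.

```bash
python3 nudge.py '[[0, -0.008, 0, 0], [0, -0.012, 0, 0], [0, -0.01, -0.005, 0], [0, 0, -0.02, 0], [0, 0, -0.03, 0], [0, 0, -0.03, 0], [0, 0, -0.02, 0], [0, 0, -0.01, 0], [0, 0, 0, 0], [0, 0, 0, 0]]'; python3 to.py .4349 .2736 .2975 .2768
```

```text
time: 10.77
position: [0.4743, -0.2552, 0.2964]
tool_rot: [-0.066, 0.998, 0.001, -0.001]
ft_force: [-0.4, -0.2, -1.5]
grip_width: 0.0138
grip_force: 55.0
t 10.7667 pos [ 0.4743 -0.2552  0.2964] rodyaw 0.1325 tilt [-0.0015  0.0018] turn -0.1443 shift [-1.066e-01  5.195e-01 -1.000e-04] f [-0.4 -0.2 -1.5] grip 0.013804338511171526 q [-0.7   0.33  1.55  0.    1.26 -2.4 ]
```

```bash
python3 nudge.py '[[0, 0, 0, -0.07], [0, 0, 0, -0.0743], [-0.004, 0.02, 0, 0], [-0.007, 0.0346, 0, 0], [-0.007, 0.0346, 0, 0], [-0.007, 0.0346, 0, 0], [-0.007, 0.0346, 0, 0], [-0.007, 0.0346, 0, 0], [-0.007, 0.0346, 0, 0], [-0.007, 0.0346, 0, 0], [-0.007, 0.0346, 0, 0], [-0.007, 0.0346, 0, 0], [-0.007, 0.0346, 0, 0], [-0.007, 0.0346, 0, 0], [-0.007, 0.0346, 0, 0], [-0.007, 0.0346, 0, 0], [-0.0066, 0.03, 0, 0], [-0.005, 0.0197, 0, 0]]' >/dev/null; python3 nudge.py '[[0, 0, 0, 0], [0, 0, 0, 0], [0, 0, 0, 0], [0, 0, 0, 0]]'; python3 to.py .4349 .2736 .2975 .2768
python3 - <<'E'
from fit import *
from rig import robot
a=robot.camera('side')['img'][:,:,::-1];b=robot.camera('top')['img'][:,:,::-1]
cv2.imwrite('pics/r_s.png',a);cv2.imwrite('pics/r_t.png',b)
l={'side':cv2.imread('pics/lift2.png')[:300],'top':cv2.imread('pics/lift2.png')[300:]}
A=a[180:480,40:440];B=b[100:400,40:440]
# side-by-side of before (lift2) and now, bend/tip region
def cr(im,x,y,w,h,k):return cv2.resize(im[y:y+h,x:x+w],None,fx=k,fy=k,interpolation=2)
m=np.vstack([np.hstack([cr(l['side'],60,40,100,75,4),cr(A,60,40,100,75,4)]),np.hstack([cr(l['top'],0,60,100,75,4),cr(B,0,60,100,75,4)])])
cv2.imwrite('pics/cmp.png',m)
# phase correlation of bend patches
for n,L,Q,(x,y,w,h) in(('side',l['side'],A,(60,40,64,48)),('top',l['top'],B,(5,65,64,64))):
    f=lambda i:cv2.cvtColor(i,6).astype(np.float32)[y:y+h,x:x+w]
    print(n,cv2.absdiff(f(L),f(Q)).mean())
    t=f(L)[8:-8,8:-8];r=cv2.matchTemplate(f(Q),t,5);print(cv2.minMaxLoc(r))
E
```

```text
time: 12.6
position: [0.4353, 0.2719, 0.2962]
tool_rot: [-0.137, 0.991, -0.0, -0.001]
ft_force: [-0.5, 0.4, -1.2]
grip_width: 0.0134
grip_force: 55.0
t 12.6 pos [0.4353 0.2719 0.2962] rodyaw 0.2752 tilt [-0.0025 -0.0012] turn -0.0016 shift [-0.0001  0.0018 -0.0013] f [-0.5  0.4 -1.2] grip 0.013439267271470694 q [ 0.34  0.29  1.61 -0.    1.24 -1.51]
side 11.328776
(-0.2523687183856964, 0.9939358234405518, (3, 16), (9, 7))
top 5.5358887
(-0.3179042339324951, 0.9532959461212158, (0, 2), (9, 8))
```

View pics/cmp.png

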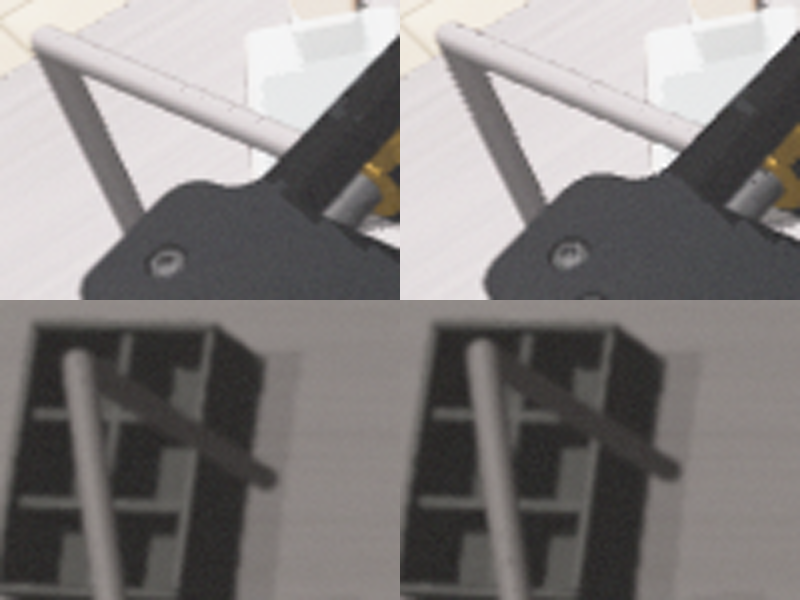

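The rod and gripper match the picture taken just after lifting to within about 1–2 px, the same as the TCP offset, so the rod has not slipped. Lowering.

```bash
python3 nudge.py '[[0, 0.0018, 0.015, -0.0016], [0, 0, 0.03, 0], [0, 0, 0.03, 0], [0, 0, 0.03, 0], [0, 0, 0.015, 0], [0, 0, 0, 0], [0, 0, 0, 0]]'; python3 to.py .4349 .2736 .1275 .2768
```

```text
time: 13.28
position: [0.4353, 0.2741, 0.1768]
tool_rot: [-0.138, 0.99, -0.0, -0.001]
ft_force: [-0.0, 0.1, -0.2]
grip_width: 0.0135
grip_force: 55.0
t 13.2833 pos [0.4353 0.2741 0.1768] rodyaw 0.2767 tilt [-0.0015 -0.0006] turn -0.0001 shift [ 0.0004 -0.0003  0.0493] f [-0.   0.1 -0.2] grip 0.013475979353661812 q [ 0.34  0.45  1.75 -0.    0.94 -1.5 ]
```

```bash
python3 nudge.py '[[0, 0, 0.012, 0], [0, 0, 0.012, 0], [0, 0, 0.01, 0], [0, 0, 0.008, 0], [0, 0, 0.004, 0], [0, 0, 0.002, 0], [0, 0, 0, 0], [0, 0, 0, 0]]'; python3 to.py .4349 .2736 .1275 .2768
```

```text
time: 13.95
position: [0.4356, 0.275, 0.1295]
tool_rot: [-0.139, 0.99, 0.0, 0.0]
ft_force: [0.6, 0.8, -1.6]
grip_width: 0.0133
grip_force: 55.0
t 13.95 pos [0.4356 0.275  0.1295] rodyaw 0.2779 tilt [0.0007 0.0003] turn 0.0011 shift [ 0.0011 -0.0011  0.002 ] f [ 0.6  0.8 -1.6] grip 0.013325456713231881 q [ 0.35  0.52  1.8   0.    0.82 -1.5 ]
```

```bash
python3 nudge.py '[[0.0005, -0.0008, 0.001, 0], [0, 0, 0.0008, 0], [0, 0, 0, 0], [0, 0, 0, 0]]'; python3 nudge.py '[[0, 0, 0, 0], [0, 0, 0, 0], [0, 0, 0, 0], [0, 0, 0, 0], [0, 0, 0, 0], [0, 0, 0, 0], [0, 0, 0, 0], [0, 0, 0, 0]]' 0.05;  python3 nudge.py '[[0, 0, -0.01, 0], [0, 0, -0.015, 0], [0, 0, -0.02, 0], [0, 0, -0.03, 0], [0, 0, -0.03, 0], [0, 0, -0.03, 0], [0, 0, -0.02, 0], [0, 0, 0, 0], [0, 0, 0, 0]]'; python3 nudge.py '[[0.035, 0, 0, 0], [0.035, 0, -0.01, 0], [0.02, 0.03, -0.01, 0], [0, 0.04, 0, 0], [0, 0.04, 0, 0], [0, 0.04, 0, 0], [0, 0.04, 0, 0], [0, 0.03, 0, 0], [0, 0, 0, 0], [0, 0, 0, 0]]'
python3 - <<'E'
from fit import *
from rig import robot
o=robot.get_obs();print(o['time'],o['position'])
for n in('side','top'):
    b=robot.camera(n)['img'][:,:,::-1];cv2.imwrite(f'pics/end_{n}.png',b)
    f=lambda i:cv2.cvtColor(i,6).astype(np.float32);s=f(b);z=f(cv2.imread(f'pics/{n}0.png'))
    P=T([.4347,.2718,.1445,.273,0,0],[(.175,0,0),(.175,0,-.12),(.065,0,0),(-.085,0,0)])
    for nm,(x,y) in zip(('bend','tip','hf','hb'),proj(n,P).round().astype(int)):
        t=z[y-10:y+11,x-10:x+11];q=s[y-18:y+19,x-18:x+19];r=cv2.minMaxLoc(cv2.matchTemplate(cv2.resize(q,None,fx=4,fy=4,interpolation=2),cv2.resize(t,None,fx=4,fy=4,interpolation=2),5));print(n,nm,round(r[1],3),(np.array(r[3])/4-8))
    d=cv2.absdiff(s,z);w={'side':(325,175,365,225),'top':(385,195,425,235)}[n];print('warmer diff',d[w[1]:w[3],w[0]:w[2]].mean(),'base',d[20:60,350:390].mean())
E
```

```text
time: 14.28
position: [0.4351, 0.274, 0.1275]
tool_rot: [-0.139, 0.99, 0.0, 0.0]
ft_force: [0.4, -0.2, -0.1]
grip_width: 0.0132
grip_force: 55.0
time: 14.95
position: [0.435, 0.2739, 0.1273]
tool_rot: [-0.138, 0.99, 0.0, 0.0]
ft_force: [0.0, -0.3, -0.5]
grip_width: 0.0487
grip_force: 0.0
time: 15.7
position: [0.4355, 0.2742, 0.2842]
tool_rot: [-0.139, 0.99, 0.0, 0.002]
ft_force: [-1.2, -0.3, 0.1]
grip_width: 0.0501
grip_force: 0.0
time: 16.53
position: [0.2867, 0.4611, 0.3005]
tool_rot: [-0.14, 0.99, -0.001, -0.001]
ft_force: [-0.1, -0.1, -0.6]
grip_width: 0.0495
grip_force: 0.0
16.5333 [0.28668272 0.46107197 0.30046358]
side bend 0.688 [2.75 7.5 ]
side tip 0.983 [-0.75  0.25]
side hf 0.996 [-0.5   0.25]
side hb 0.986 [-0.25  0.  ]
warmer diff 49.5885 base 51.085625
top bend 0.994 [-0.5  0. ]
top tip 0.993 [-0.5  0. ]
top hf 0.997 [-0.25  0.  ]
top hb 0.988 [ 0.   -0.25]
warmer diff 1.554375 base 0.981875
```

Run:
```python
from fit import *
e=cv2.imread('pics/end_top.png',0).astype(np.float32);m=cv2.imread('pics/push2.png',0)[:300]
E=cv2.resize(e[175:225,440:540],(600,300),interpolation=2);M=m.astype(np.float32)
r=cv2.minMaxLoc(cv2.matchTemplate(E[60:290,130:290],M[80:270,150:270],5));print(r[1],np.array(r[3])-20,'(6x px)')
```

```text
0.970819890499115 [ 0 -1] (6x px)
```

The paddle is where it was left at its stop, the rod is back within 1 px of where it lay, and the warmer lever is unchanged. Handing in.

```bash
python3 -c "
from rig import robot
print(robot.hand_in())"
```

```text
the job is handed in; nothing more can be done
None
```

I handed the job in at about 17 s: the lamp lever is pushed left to its stop, the warmer lever hasn't moved, and the rod is back in its rest and released; the guard wasn't knocked, and `hand_in()` returned no verdict.

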